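# Clamp a wooden block: touch, then a quarter turn

## Robot

A 6-joint arm with a two-finger parallel gripper is mounted at the origin on a cart in front of the work surface, level with it; the furniture and walls round the work are solid. World frame = base frame: x ahead of the robot, y to its left, z up, the work surface at z = 0. Lengths are in mm, angles in rad, forces in N, time in s.
With the tool pointing down it reaches from about 350 to 875 mm from the base axis. Payload 15.5 kg.
Tool frame: the origin (TCP) lies at the very end of the fingers, on their centre line; the grasp point (between the pads) lies 19 mm behind it (bot.hold_point_z is the z of the grasp point in the tool frame, in mm); z points along the fingers, y is the line along which they close (so a half turn about z gives the same grasp; the last joint's range is limited). The gripper opens to 85 mm and grips with 20 to 120 N. Pads are 22 mm wide; open, the fingers measure 114 mm over their backs; the gripper's body (76 mm by 85 mm) begins 54 mm behind the grasp point. The pads swing forward as they close: fully open they stand 13 mm farther back than shut.
Start: joints at [-1.272, 0.494, 1.345, -0, 1.302, -0.096], TCP at [240.391, -576.922, 231.277] pointing down, gripper open.
Joint ranges: [-2.91, 2.91], [-0.82, 2.16], [0.22, 2.67], [-1.22, 4.37], [0.12, 2.79], [-3.08, 3.08]. Speed limits (rad/s): [1.89, 1.89, 2.57, 3.01, 3.01, 3.01].

## Interface

Orientations are given as a unit quaternion [w, x, y, z].
In Python, from rig import bot, imaging, workorder gives the robot as it stands.
- The arm moves only by the shell command python3 -m creep 'ROWS' [FORCE]. ROWS is JSON, a list of rows, each a list of 5 numbers: the closure, from -1 (fully open) to 1 (shut), then the shift along the tool's x, y, z in mm, then the turn about the tool's z in degrees. A call has 1 to 10 rows; each row shifts and turns the commanded pose from where the row before left it, along the tool's axes as they then stand; what a row does not reach is not made up. A row lasts 1/10 s, in which the tool goes at most 50 mm and 8.59 degrees, less where a joint would pass 70% of its speed; a pose out of reach is approached as far as the arm can. A call is refused whole if a number of a shift passes 50 or a number of a turn 8.59, either way. A call with a gripper value outside its range is refused whole. The fingers move at their own pace and stop on an object; FORCE is the grip in N (left out, the last holds). Time passes only in rows, so rows that do not move let the fingers close. It gives the time, the measured TCP pose, the force, the opening and the grip force at its end, in the units of the state.
- bot.read_state(): the state, without advancing time (a new reading comes with each control period).
- imaging.capture(name): name is "side" or "top" or "wrist"; returns a dict with "img" (420x560x3 uint8, red, green, blue), "range_z" (420x560 float32, mm along the optical axis (not along the pixel's ray), 0 where there is no reading), "fx", "fy", "cx", "cy" (pixels), "pose" (4x4, takes a point from camera to world coordinates); the wrist camera has in their place "hand_eye" (4x4, takes a point from camera to tool coordinates, whose origin is the TCP and whose axes are the flange's). Camera axes: x right, y up, looking along -z (the intrinsics and any distortion apply to the point x, -y, -z); pixel columns grow to the right and rows downward; lengths in mm; the calibration is good to about 2 mm. A picture is of the moment at which its call begins: read the wrist's pose just before it.
- workorder.close_job(): hands the job in; it is judged then, once.
The state is a dict: "time_s": time; "joint_positions": joint angles; "qd": joint speeds; "joint_torque": joint torques, N m; "eef_pos": TCP position; "orientation": TCP orientation; "force": force on the tool from outside, world axes, zero at the start; "torque": the same for the moment, N m; "width": opening from 0.0 (shut) to 1.0 (fully open); "gripper_force": force on a finger pad.
Only numpy, scipy, OpenCV 4.12 (cv2) and the standard library are available. Lean on these libraries where they do the work, as an engineer would, in place of code of your own. Each camera call takes 0.05 s, during which the arm holds its last target. There are 200 camera calls.

## Task

A wooden block lies part-way in the channel of the blue bench clamp. Slide it gently along the channel until it is home against the steel end stop, then turn the red wing knob clockwise (seen from above) until the clamp's foot just touches the block, give it a further quarter turn, no more, and let go. Leave the things lying around the clamp where they are.

Things in the scene. Friction and masses are not known exactly. Their poses are not given: they have to be found in the camera images.
- clamp: Blue bench clamp, bolted down. Origin: centre of the underside of its 200 x 100 x 12 mm base plate; x along the channel towards the end stop, z up. Channel floor 12 mm above the origin; side rails with inner faces at y = -30 and +30 mm, tops at z = 24 mm, from x = -60 to +75 mm. Behind the stop a post carries an arm (36 mm wide, z = 79 to 97 mm) out over the channel to x = 34 mm.
- stop (a point): Centre of the steel end stop's face in the clamp's channel, on the clamp at x = 75, y = 0, z = 30 mm; the face is 60 mm wide and reaches 40 mm above the bench. The block's far end must meet it. Axes as the clamp's.
- knob: Red wing knob on the clamp arm, vertical axis, at x = 53, y = 0 of the clamp. Origin on the axis at the arm's top face, z up. The wing is a bar 44 mm long along the knob's own x, 12 mm thick along y, from 10.5 to 36.5 mm above the origin: pinch it across the 12 mm. Clockwise from above feeds the sprung foot (28 mm disc under the arm) down 24 mm a turn; the knob stays at its height.
- knob_grip (a point): Point on the knob's axis, 25 mm above its origin, inside the bar; axes as the knob's. Turning it takes 0.24 N m against steady friction. The touch comes 0.3 to 3 rad after the start, different every time (a hidden collar sets the foot's height), and must be felt: from there on a spring adds 0.12 N m per rad of turn (31 N of clamping force per rad). The knob stays where it is let go.
- wood_block: Oily brown wooden block, 130 x 56 x 45 mm, 0.2 to 0.45 kg, lying in the channel with its long axis (its own y) along the channel, 22 to 48 mm short of the end stop at the start. Origin: centre of the underside. When home its origin is at x = 10 mm of the clamp's frame, and its near end stands at x = -55 mm.
- aerosol: Upright aerosol can with green cap, 52 mm across, 171 mm tall, beside the clamp. Origin: centre of its underside. Bystander.
- grey_bearing: Ball bearing lying flat, 52 mm across, 15 mm thick, beside the clamp. Origin: centre of its underside. Bystander.
- yellow_screwdriver: Screwdriver with yellow handle lying beside the clamp, 185 x 27 x 28 mm. Origin: centre of its underside. Bystander.
There are look-alikes about, which are no part of the job. Leave any orange look-alike of the wood_block alone.

How it is judged:
By the outcome, as a careful person would: the job done as asked, in the order asked, and still so for the second after the job is handed in, with the robot touching nothing.
It also fails if it takes over 72 s, if anything falls off the work surface, if the arm or the gripper's body presses on something with over 40 N, if the wrist force passes 120 N, or if a joint passes its speed limit or range.

## Working session

There is one attempt and no reset: what is moved stays moved. The work goes in short steps, Python scripts to look and compute and a shell command to move; the robot and the scene stay as the last step left them, time stands still between calls to the robot, and variables do not carry over. Pictures are saved under pics/ and viewed, at most 10 in all, crops included, and the job is handed in when it is done.

```bash
ls; mkdir -p pics
python3 - <<'E'
from rig import bot, imaging
import cv2,numpy as np,pickle
s=bot.read_state();print(s,bot.hold_point_z)
for n in("top","side"):
    c=imaging.capture(n);pickle.dump(c,open(f"pics/{n}.pkl","wb"))
    cv2.imwrite(f"pics/{n}0.png",c["img"][...,::-1]);print(n,c["fx"],c["fy"],c["cx"],c["cy"],np.round(c["pose"],3).tolist(),[k for k in c])
E
```

```text
pics
{'time_s': 0.0, 'joint_positions': array([-1.27151051e+00,  4.94175868e-01,  1.34613843e+00,  1.96543500e-05,
        1.30250499e+00, -9.55246166e-02]), 'qd': array([-1.39948834e-03,  1.76515423e-04, -1.28256870e-03,  4.50776680e-04,
       -7.55492091e-04,  1.35804947e-05]), 'joint_torque': array([-9.50142967e-04, -8.82166100e+01, -3.83871317e+01, -2.49638642e-04,
        1.00666317e-02,  2.31085431e-05]), 'eef_pos': array([ 240.28236789, -576.57052967,  230.70233385]), 'orientation': array([-6.11101265e-04,  9.80579109e-01,  1.96123008e-01, -5.29522796e-05]), 'force': array([-0.45782479,  0.53369726, -0.16860557]), 'torque': array([ 0.04204945,  0.0194559 , -0.02854546]), 'gripper_force': 0.0, 'width': 1.0005553532056473} -18.700000000000003
top 513.8438195686531 513.8438195686531 275.62369477837933 217.53201846620038 [[-0.017, 0.996, -0.092, 412.228], [-1.0, -0.018, -0.008, 358.995], [-0.01, 0.092, 0.996, 961.871], [0.0, 0.0, 0.0, 1.0]] ['img', 'range_z', 'fx', 'fy', 'cx', 'cy', 'pose']
side 519.7313252831788 519.7313252831788 272.0072907681635 208.14651269334507 [[-0.871, -0.417, 0.259, 687.089], [0.491, -0.746, 0.449, 768.703], [0.006, 0.518, 0.855, 824.611], [0.0, 0.0, 0.0, 1.0]] ['img', 'range_z', 'fx', 'fy', 'cx', 'cy', 'pose']
```

View pics/top0.png

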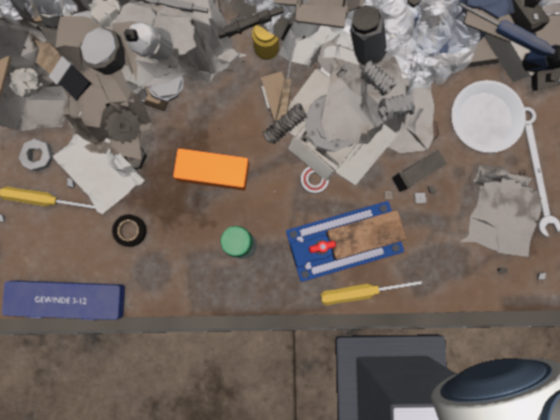

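View pics/side0.png

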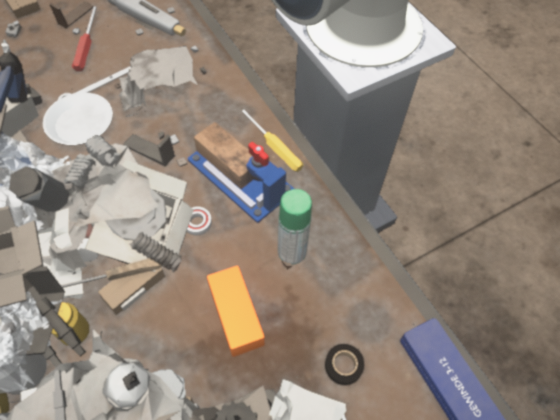

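Top view: the brown wooden block is at (367,236) in the blue clamp at (345,240), and the red knob at (322,246). Possible confusions are the orange block (211,168), the red-white ring (315,178) and the blue box (63,300). My choice is the brown block and the red knob on the clamp. In the side view the knob is at (258,153) and the block at (225,150). The can (235,242) stands past the stop end, and the screwdriver (350,293) lies on the robot side.

```bash
cat > h.py <<'E'
import numpy as np,cv2
def cloud(c,T):
    v,u=np.mgrid[:420,:560]; d=c["range_z"]
    P=np.stack([(u-c["cx"])/c["fx"]*d,-(v-c["cy"])/c["fy"]*d,-d],-1)
    return P@T[:3,:3].T+T[:3,3]
def ray(c,T,uv,z):
    uv=np.atleast_2d(uv).astype(float)
    D=np.stack([(uv[:,0]-c["cx"])/c["fx"],-(uv[:,1]-c["cy"])/c["fy"],-np.ones(len(uv))],-1)@T[:3,:3].T
    return T[:3,3]+D*((z-T[2,3])/D[:,2])[:,None]
def hsv(c): return cv2.cvtColor(c["img"],cv2.COLOR_RGB2HSV)
def rect(P):
    (c,s,a)=cv2.minAreaRect(P[:,:2].astype(np.float32)); return np.round(c,1),np.round(s,1),round(a,1)
E
python3 - <<'E'
import pickle
from h import *
for n in("top","side"):
    c=pickle.load(open(f"pics/{n}.pkl","rb"));T=c["pose"];W=cloud(c,T);H=hsv(c)
    print(n)
    near=(np.hypot(W[...,0]-395,W[...,1]-230)<160)&(c["range_z"]>0)
    z=W[...,2];h,s,v=[H[...,i] for i in range(3)]
    print("bench z",np.median(z[near&(z<8)]))
    red=near&((h<6)|(h>174))&(s>170)&(z>60)
    print("red",red.sum(),np.median(W[red],0),np.percentile(z[red],[5,50,95]))
    uv=np.argwhere(red)[:,::-1];print(" bar@133.5",rect(ray(c,T,uv,133.5)),uv.min(0),uv.max(0))
    blue=near&(h>105)&(h<125)&(s>150)
    for a,b in((3,20),(85,110)):
        m=blue&(z>a)&(z<b); print(" blue",a,m.sum(),np.median(z[m]),rect(ray(c,T,np.argwhere(m)[:,::-1],12 if a<9 else 97)))
    br=near&(h>4)&(h<20)&(s>60)&(z>48)&(z<68)
    br=cv2.morphologyEx(br.astype(np.uint8),cv2.MORPH_OPEN,np.ones((3,3)))>0
    print(" block",br.sum(),np.median(z[br]),rect(ray(c,T,np.argwhere(br)[:,::-1],57)))
    g=near&(h>60)&(h<85)&(s>90)&(z>100); print(" can",g.sum(),np.median(W[g],0))
    y=near&(h>18)&(h<32)&(s>150)&(z<60);print(" screw",y.sum(),rect(ray(c,T,np.argwhere(y)[:,::-1],14)))
    cv2.imwrite(f"pics/{n}c.png",cv2.resize(c["img"][190:310,270:440] if n=="top" else c["img"][100:230,170:330],None,fx=4,fy=4,interpolation=2)[...,::-1])
E
```

```text
top
bench z 0.7354445190570686
red 130 [440.84072398 292.09644741 134.43475361] [131.73044639 134.43475361 137.19174374]
 bar@133.5 (array([440.4, 291.7]), array([14.6, 41.6]), 20.7) [310 241] [335 251]
 blue 3 743 13.342156984392659 (array([454.4, 240.6]), array([ 95.8, 195.4]), 15.1)
 blue 85 541 98.01889132187785 (array([436.5, 306.9]), array([43.4, 63. ]), 15.3)
 block 2163 58.24141333075545 (array([462.5, 207.4]), array([ 54.3, 130.4]), 15.2)
 can 0 [nan nan nan]
 screw 271 (array([357.3, 234. ]), array([ 24., 100.]), 8.9)
side
bench z -2.4941090787966687
  return _methods._mean(a, axis=axis, dtype=dtype,
  ret = um.true_divide(
Traceback (most recent call last):
IndexError: index -1 is out of bounds for axis 0 with size 0
```

View pics/topc.png

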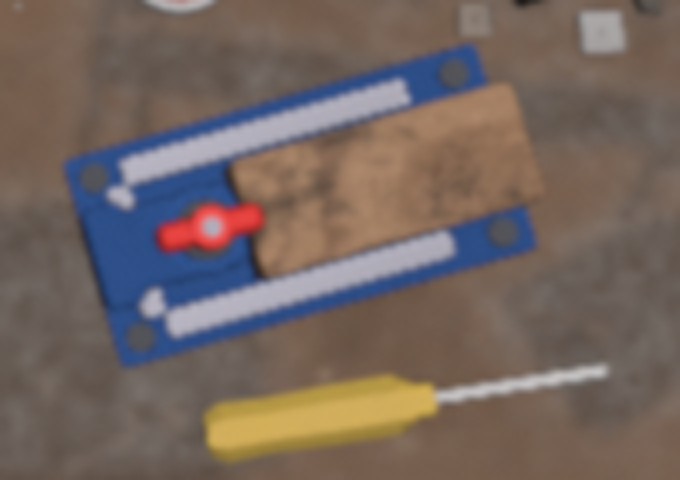

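The crop confirms it: the block is in the clamp channel with its near end overhanging on the right, and the red wing nearly along the channel. Clamp origin is about (454.4, 240.6) with yaw 105.1°, and the knob is at (440.4, 291.7), which is consistent. The block centre is at clamp x ≈ -34, so it has about 44 mm to go. Next I move behind the block.

```bash
python3 -m creep '[[1,15,-17,0,0],[1,31,-34,0,0],[1,31,-34,0,0],[1,31,-34,0,0],[1,31,-34,0,0],[1,31,-34,0,0],[1,31,-34,0,0],[1,31,-34,0,0],[1,31,-34,0,0],[1,31,-34,0,0]]' 20; python3 -m creep '[[1,31,-34,0,0],[1,31,-34,0,0],[1,31,-34,0,0],[1,31,-34,0,0],[1,31,-34,0,0],[1,31,-34,0,0],[1,15,-15,0,0],[1,0,0,0,-8.5],[1,0,0,0,-8.5],[1,0,0,0,-8.5]]'; python3 -m creep '[[1,0,0,0,-8.5],[1,0,0,0,-8.5],[1,0,0,0,-8.5],[1,0,0,0,-8.5],[1,0,0,0,-8.5],[1,0,0,0,-8.5],[1,0,0,0,-8.5],[1,0,0,0,-8.5],[1,0,0,0,-8.5],[1,0,0,0,-8.5]]'; python3 -m creep '[[1,0,0,0,-8.5],[1,0,0,0,-8.5],[1,0,0,0,-8.5],[1,0,0,0,-8.5],[1,0,0,0,-8.5],[1,0,0,0,-8.5],[1,0,0,0,-8.5],[1,0,0,0,0]]'
```

```text
time_s: 1.1
eef_pos: [387.7, -163.9, 231.3]
orientation: [-0.0, 0.981, 0.196, 0.0]
force: [0.8, -0.7, 1.0]
width: 0.003
gripper_force: 0.0
time_s: 2.1
eef_pos: [488.6, 114.1, 231.0]
orientation: [-0.0, 0.912, 0.411, -0.0]
force: [-0.4, -0.2, -0.3]
width: -0.001
gripper_force: 0.0
time_s: 3.1
eef_pos: [488.6, 113.7, 231.0]
orientation: [-0.0, 0.395, 0.919, -0.0]
force: [0.2, -0.0, -0.5]
width: -0.002
gripper_force: 0.0
time_s: 3.9
eef_pos: [488.7, 113.7, 231.1]
orientation: [-0.0, -0.111, 0.994, -0.0]
force: [0.1, -0.4, -0.1]
width: -0.002
gripper_force: 0.0
```

```bash
python3 -m creep '[[1,0,0,0,-2.4],[1,0,-4,40,0],[1,0,0,45,0],[1,0,0,45,0],[1,0,0,35,0],[1,0,0,20,0],[1,0,0,10,0],[1,0,0,4,0],[1,0,0,0,0],[1,0,0,0,0]]'
python3 - <<'E'
from h import *
from rig import imaging
c=imaging.capture("top");cv2.imwrite("pics/t1.png",cv2.resize(c["img"][170:310,270:460],None,fx=4,fy=4,interpolation=2)[...,::-1])
E
```

```text
time_s: 4.9
eef_pos: [490.5, 110.0, 33.2]
orientation: [0.001, -0.13, 0.991, -0.0]
force: [0.1, -0.2, 0.4]
width: 0.002
gripper_force: 0.0
```

View pics/t1.png

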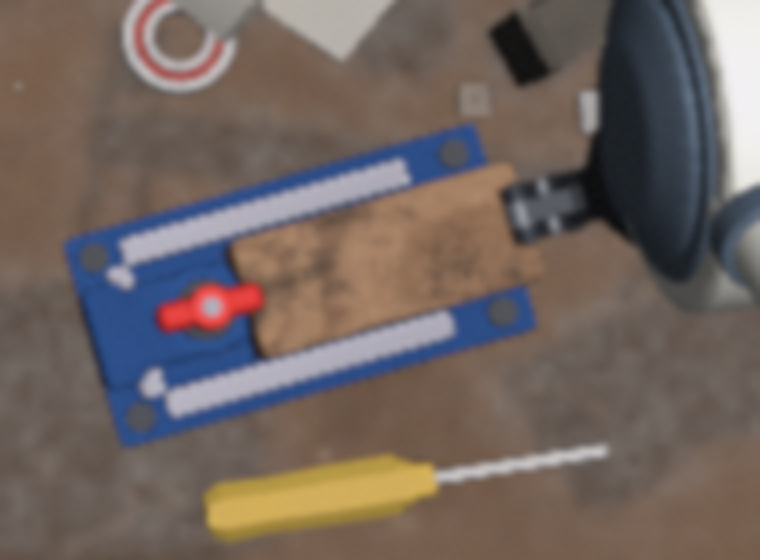

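Fingers are behind the near end of the block, roughly centred (about (550,205) in the crop). Pushing slowly now.

```bash
python3 -m creep '[[1,0,4,0,0],[1,0,5,0,0],[1,0,4,0,0],[1,0,2,0,0],[1,0,2,0,0],[1,0,2,0,0],[1,0,2,0,0],[1,0,2,0,0],[1,0,2,0,0]]'; python3 -m creep '[[1,0,2,0,0],[1,0,2,0,0],[1,0,2,0,0],[1,0,2,0,0],[1,0,2,0,0]]'; python3 -m creep '[[1,0,2,0,0],[1,0,2,0,0],[1,0,2,0,0],[1,0,2,0,0],[1,0,2,0,0]]'
```

```text
time_s: 5.85
eef_pos: [483.4, 134.1, 32.3]
orientation: [0.0, -0.131, 0.991, -0.0]
force: [0.6, -2.2, -0.5]
width: -0.002
gripper_force: 0.9
time_s: 6.35
eef_pos: [480.8, 143.9, 32.3]
orientation: [0.0, -0.131, 0.991, 0.0]
force: [0.5, -1.9, 0.4]
width: 0.0
gripper_force: 0.8
time_s: 6.85
eef_pos: [478.2, 153.5, 32.3]
orientation: [-0.0, -0.131, 0.991, 0.0]
force: [-0.4, -2.3, -1.7]
width: -0.005
gripper_force: 0.8
```

```bash
python3 -m creep '[[1,0,2,0,0],[1,0,2,0,0],[1,0,2,0,0],[1,0,2,0,0],[1,0,2,0,0],[1,0,2,0,0]]'; for i in 1; do python3 -m creep '[[1,0,1,0,0],[1,0,1,0,0],[1,0,1,0,0]]'; done;  python3 -m creep '[[1,0,1,0,0],[1,0,1,0,0]]'
```

```text
time_s: 7.45
eef_pos: [475.1, 165.1, 32.3]
orientation: [-0.0, -0.131, 0.991, 0.0]
force: [0.6, -2.2, -0.9]
width: -0.003
gripper_force: 0.8
time_s: 7.75
eef_pos: [474.3, 167.9, 32.3]
orientation: [-0.0, -0.131, 0.991, -0.0]
force: [-0.1, -1.2, -1.7]
width: 0.001
gripper_force: 0.8
time_s: 7.95
eef_pos: [473.8, 169.8, 32.3]
orientation: [0.0, -0.131, 0.991, 0.0]
force: [0.5, -1.4, -0.4]
width: 0.001
gripper_force: 0.8
```

```bash
python3 -m creep '[[1,0,1,0,0],[1,0,1,0,0]]';python3 -m creep '[[1,0,0.7,0,0],[1,0,0.3,0,0]]'; python3 -m creep '[[1,0,0.7,0,0],[1,0,0.3,0,0]]'
```

```text
time_s: 8.15
eef_pos: [473.3, 171.8, 32.3]
orientation: [0.0, -0.131, 0.991, -0.0]
force: [-0.1, -1.2, -0.9]
width: -0.002
gripper_force: 0.8
time_s: 8.35
eef_pos: [473.0, 172.8, 32.3]
orientation: [-0.0, -0.131, 0.991, 0.0]
force: [0.5, -1.1, -0.5]
width: -0.0
gripper_force: 0.8
time_s: 8.55
eef_pos: [472.8, 173.7, 32.3]
orientation: [-0.0, -0.131, 0.991, 0.0]
force: [0.2, -1.9, -1.1]
width: -0.001
gripper_force: 0.8
```

```bash
python3 -m creep '[[1,0,0.6,0,0],[1,0,0.4,0,0]]';python3 -m creep '[[1,0,0.6,0,0],[1,0,0.4,0,0]]'
```

```text
time_s: 8.75
eef_pos: [472.5, 174.5, 32.3]
orientation: [-0.0, -0.131, 0.991, -0.0]
force: [2.3, -8.0, -0.1]
width: -0.001
gripper_force: 4.1
time_s: 8.95
eef_pos: [472.5, 174.7, 32.4]
orientation: [0.0, -0.131, 0.991, -0.001]
force: [3.5, -19.7, 2.6]
width: -0.003
gripper_force: 10.0
```

The block is home: force jumped to 20 N at the expected place. I back off, rise, go over the knob while turning, and look with the wrist camera.

```bash
python3 -m creep '[[1,0,-1,0,0],[1,0,-4,0,0],[1,0,-10,0,0],[0,0,0,-30,0],[0,0,0,-45,0],[0,0,0,-45,0],[0,0,0,-45,0],[0,0,0,-30,0],[0,0,0,-10,0],[0,0,25,0,0]]'; python3 -m creep '[[0,0,45,0,0],[0,0,45,0,0],[0,0,20,0,0],[0,0,0,0,-8.5],[0,0,0,0,-8.5],[0,0,0,0,-8.5],[0,0,0,0,-8.5],[0,0,0,0,-8.5],[0,0,0,0,-8.5],[0,0,0,0,-8.5]]';python3 -m creep '[[0,0,0,0,-8.5],[0,0,0,0,-8.5],[0,0,0,0,-8.5],[0,0,0,0,-8.5],[0,0,0,0,0],[0,0,0,0,0]]'
cat > look.py <<'E'
from h import *
from rig import imaging,bot
from scipy.spatial.transform import Rotation as R
import sys
s=bot.read_state();c=imaging.capture("wrist")
q=s["orientation"];F=np.eye(4);F[:3,:3]=R.from_quat([q[1],q[2],q[3],q[0]]).as_matrix();F[:3,3]=s["eef_pos"]
T=F@c["hand_eye"];W=cloud(c,T);H=hsv(c);print("j",np.round(s["joint_positions"],3),"tcp",np.round(s["eef_pos"],1),"yawx",np.degrees(np.arctan2(F[1,0],F[0,0])))
red=((H[...,0]<6)|(H[...,0]>174))&(H[...,1]>150)&(W[...,2]>120)
cv2.imwrite(sys.argv[1],c["img"][...,::-1])
print("red",red.sum())
if red.sum()>50:
    red=cv2.morphologyEx(red.astype(np.uint8),cv2.MORPH_CLOSE,np.ones((9,9)))>0
    n,l,st,_=cv2.connectedComponentsWithStats(red.astype(np.uint8));red=l==1+st[1:,4].argmax()
    print(np.median(W[red],0),rect(ray(c,T,np.argwhere(red)[:,::-1],133.5)))
E
python3 look.py pics/w1.png
```

```text
time_s: 9.95
eef_pos: [471.0, 183.8, 238.8]
orientation: [0.002, -0.13, 0.992, -0.0]
force: [0.3, -0.3, -0.2]
width: 0.503
gripper_force: 0.0
time_s: 10.95
eef_pos: [441.0, 290.9, 236.4]
orientation: [-0.001, -0.608, 0.794, 0.0]
force: [0.1, 0.7, -0.4]
width: 0.5
gripper_force: 0.0
time_s: 11.55
eef_pos: [441.1, 291.1, 236.7]
orientation: [0.0, 0.81, -0.586, -0.0]
force: [0.3, -0.6, 0.4]
width: 0.501
gripper_force: 0.0
j [ 0.47   0.353  1.574  0.     1.215 -2.99 ] tcp [441.1 291.1 236.7] yawx -71.7624947215288
red 784
[440.00848178 287.80878984 132.53473742] (array([439.6, 290. ]), array([16.4, 43.6]), 18.9)
```

View pics/w1.png

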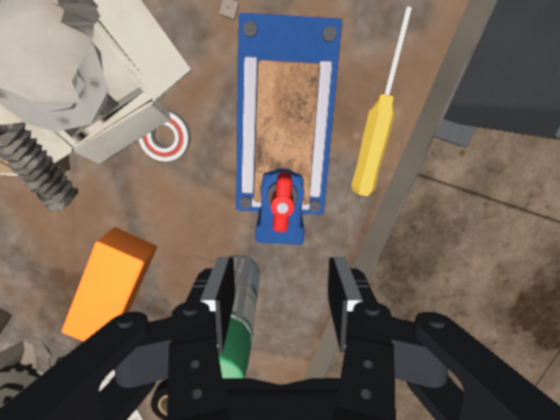

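Wrist view: the bar lies along the channel with its hub at (282,207), aligned within 1° and centred within about 1 mm. j6 ≈ -3.0 leaves about 6 rad of clockwise turn. I descend and pinch.

```bash
python3 -m creep '[[0,0,0,20,-0.6],[0,0,0,30,0],[0,0,0,30,0],[0,0,0,25,0],[0,0,0,15,0],[0,0,0,8,0],[0,0,0,4,0],[0,0,0,0,0],[0,0,0,0,0]]'; python3 -m creep '[[1,0,0,0,0],[1,0,0,0,0],[1,0,0,0,0],[1,0,0,0,0],[1,0,0,0,0],[1,0,0,0,0]]' 20; python3 -c "
from rig import bot;s=bot.read_state();print(s['joint_positions'],s['torque'],s['force'],s['orientation'])"
```

```text
time_s: 12.5
eef_pos: [441.6, 291.7, 106.0]
orientation: [-0.0, 0.815, -0.58, 0.0]
force: [0.1, 1.0, -0.2]
width: 0.497
gripper_force: 0.0
time_s: 13.1
eef_pos: [440.3, 291.2, 105.9]
orientation: [0.0, 0.815, -0.58, -0.0]
force: [-7.4, -2.2, 10.6]
width: 0.272
gripper_force: 19.1
[ 4.71111537e-01  5.23620894e-01  1.72199253e+00  2.38815020e-04
  8.97003025e-01 -3.00421802e+00] [-0.37519225  1.29063525 -0.03830994] [-7.38847996 -2.21281751 10.61101659] [ 4.10610105e-04  8.14688525e-01 -5.79898557e-01 -3.19592033e-04]
```

The opening of 0.27 (23 mm) with 10 N of lift is not the 12 mm bar. The tips probably caught the collar under it, so I open, rise and retry.

```bash
python3 -m creep '[[0,0,0,0,0],[0,0,0,0,0],[0,0,0,0,0],[0,0,0,-5,0],[0,0,0,0,0]]'; python3 look.py pics/w2.png;python3 -m creep '[[1,0,0,0,0],[1,0,0,0,0],[1,0,0,0,0],[1,0,0,0,0],[1,0,0,0,0],[1,0,0,0,0]]' 20; python3 look.py pics/w3.png
```

```text
time_s: 13.6
eef_pos: [441.5, 291.7, 110.9]
orientation: [-0.0, 0.815, -0.58, 0.0]
force: [-0.2, 0.2, -0.5]
width: 0.507
gripper_force: 0.0
j [ 0.471  0.517  1.716 -0.     0.908 -3.004] tcp [441.5 291.7 110.9] yawx -70.87946455093856
red 2867
[440.78416046 286.24248897 132.33570154] (array([440.3, 288.2]), array([16.3, 46.7]), 20.3)
time_s: 14.25
eef_pos: [440.2, 291.1, 110.4]
orientation: [0.001, 0.815, -0.58, -0.0]
force: [-6.5, -1.0, 9.4]
width: 0.201
gripper_force: 19.9
j [ 0.471  0.517  1.718  0.     0.908 -3.004] tcp [440.2 291.1 110.4] yawx -70.88014548046847
red 3008
[440.65856645 286.49345695 132.31627287] (array([440.4, 288.3]), array([17.5, 46.5]), 20.2)
```

View pics/w3.png

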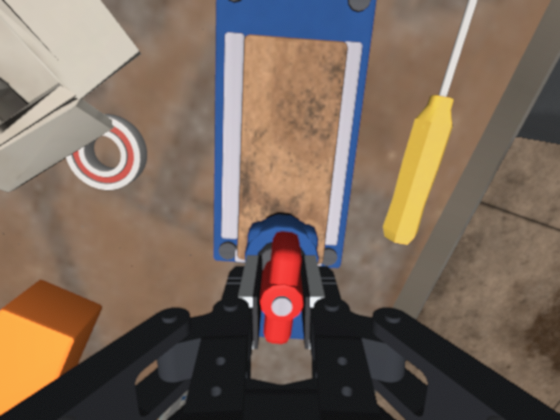

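The pads appear to hold the knob about its hub, at (282,303), which looks wider than the bar. I squeeze harder, recentre by 1.3 mm and check.

```bash
python3 -m creep '[[1,0,1.3,0,0],[1,0,0,0,0],[1,0,0,0,0],[1,0,0,0,0]]' 80; python3 -c "
from rig import bot;s=bot.read_state();print(s['joint_positions'],s['torque'],s['force'],s['orientation'])"
```

```text
time_s: 14.7
eef_pos: [440.1, 291.2, 110.6]
orientation: [-0.0, 0.815, -0.58, 0.0]
force: [-0.4, -0.3, 7.6]
width: 0.182
gripper_force: 78.1
[ 4.71245073e-01  5.15682648e-01  1.71977283e+00 -3.03613085e-05
  9.05525235e-01 -3.00407219e+00] [-0.19168473  0.1500428  -0.02897333] [-0.43995038 -0.25679083  7.64199771] [-2.65721379e-04  8.14733694e-01 -5.79835248e-01  1.52155899e-04]
```

```bash
cat > log.py <<'E'
from rig import bot
import numpy as np
s=bot.read_state();q=s["orientation"]
yaw=np.degrees(2*np.arctan2(q[2],q[1]));cw=(-70.88-yaw)%360
if cw>350:cw-=360
l=f'{s["time_s"]:.2f} {cw:.2f} {s["torque"][2]:.4f} {s["joint_torque"][5]:.4f} {s["joint_positions"][5]:.3f} {s["width"]:.3f} {np.abs(s["force"]).max():.1f} {s["torque"][0]:.2f} {s["torque"][1]:.2f}'
print(l);open("log.txt","a").write(l+"\n")
E
m(){ python3 log.py; }
m
python3 -m creep '[[1,0,0,0,2]]'>/dev/null;m
python3 -m creep '[[1,0,0,0,2]]'>/dev/null;m
python3 -m creep '[[1,0,0,0,2]]'>/dev/null;m
python3 -m creep '[[1,0,0,0,2]]'>/dev/null;m
python3 -m creep '[[1,0,0,0,2]]'>/dev/null;m
python3 -m creep '[[1,0,0,0,2]]'>/dev/null;m
python3 look.py pics/w4.png;m
```

```text
14.70 -0.00 -0.0290 -0.0003 -3.004 0.182 7.6 -0.19 0.15
14.80 2.00 0.2657 -1.8527 -2.969 0.184 7.8 -0.09 0.16
14.90 4.06 0.2529 -1.0184 -2.933 0.182 8.1 -0.14 0.26
15.00 6.07 0.2608 -0.9184 -2.898 0.182 7.9 -0.16 0.20
15.10 8.07 0.2887 -0.9125 -2.863 0.182 8.2 -0.17 0.22
15.20 10.07 0.2197 -0.9122 -2.828 0.185 8.3 -0.09 0.25
15.30 12.07 0.2417 -0.9123 -2.793 0.181 8.3 -0.14 0.25
j [ 0.471  0.516  1.72  -0.     0.906 -2.793] tcp [440.1 291.1 110.6] yawx -82.95026366587014
red 2928
[439.3941645  285.98447929 132.36134507] (array([439.3, 288.2]), array([16.6, 46.6]), 7.1)
15.35 12.21 0.1007 -0.7486 -2.791 0.186 8.2 -0.13 0.21
```

The bar follows (13° against 12°), and the j6 torque gives a very clean baseline. I continue.

```bash
m(){ python3 log.py; }
python3 -m creep '[[1,0,0,0,2],[1,0,0,0,2]]'>/dev/null;m
python3 -m creep '[[1,0,0,0,2],[1,0,0,0,2]]'>/dev/null;m
python3 -m creep '[[1,0,0,0,2],[1,0,0,0,2]]'>/dev/null;m
python3 -m creep '[[1,0,0,0,2],[1,0,0,0,2]]'>/dev/null;m
python3 -m creep '[[1,0,0,0,2],[1,0,0,0,2]]'>/dev/null;m
python3 -m creep '[[1,0,0,0,2],[1,0,0,0,2]]'>/dev/null;m
python3 -m creep '[[1,0,0,0,2],[1,0,0,0,2]]'>/dev/null;m
python3 -m creep '[[1,0,0,0,2],[1,0,0,0,2]]'>/dev/null;m
python3 -m creep '[[1,0,0,0,2],[1,0,0,0,2]]'>/dev/null;m
python3 -m creep '[[1,0,0,0,2],[1,0,0,0,2]]'>/dev/null;m
python3 -m creep '[[1,0,0,0,2],[1,0,0,0,2]]'>/dev/null;m
python3 -m creep '[[1,0,0,0,2],[1,0,0,0,2]]'>/dev/null;m
```

```text
15.55 16.06 0.2486 -0.9934 -2.724 0.182 8.6 -0.12 0.27
15.75 20.07 0.2289 -0.9123 -2.654 0.183 9.2 -0.13 0.35
15.95 24.07 0.2103 -0.9115 -2.584 0.185 9.1 -0.15 0.37
16.15 28.07 0.1876 -0.9120 -2.514 0.179 8.9 -0.09 0.41
16.35 32.07 0.2496 -0.9104 -2.444 0.179 9.0 -0.05 0.44
16.55 36.07 0.2576 -0.9037 -2.374 0.182 10.1 0.00 0.46
16.75 40.07 0.2617 -0.8938 -2.305 0.183 8.9 -0.01 0.54
16.95 44.07 0.2021 -0.8832 -2.235 0.186 10.8 -0.00 0.59
17.15 48.07 0.2222 -0.8724 -2.165 0.183 10.9 0.01 0.68
17.35 52.06 0.2686 -0.8621 -2.095 0.186 10.9 0.05 0.67
17.55 56.06 0.3089 -0.8517 -2.025 0.180 12.4 0.08 0.71
17.75 60.07 0.2793 -0.8412 -1.956 0.180 11.1 0.11 0.76
```

The j6 torque breaks cleanly at about 33°. I check against the wrist torque by going on, still inside a quarter turn of that point.

```bash
m(){ python3 log.py; }
python3 -m creep '[[1,0,0,0,2]]'>/dev/null;m
python3 -m creep '[[1,0,0,0,2]]'>/dev/null;m
python3 -m creep '[[1,0,0,0,2]]'>/dev/null;m
python3 -m creep '[[1,0,0,0,2]]'>/dev/null;m
python3 -m creep '[[1,0,0,0,2]]'>/dev/null;m
python3 -m creep '[[1,0,0,0,2]]'>/dev/null;m
python3 -m creep '[[1,0,0,0,2]]'>/dev/null;m
python3 -m creep '[[1,0,0,0,2]]'>/dev/null;m
python3 -m creep '[[1,0,0,0,2]]'>/dev/null;m
python3 -m creep '[[1,0,0,0,2]]'>/dev/null;m
python3 -m creep '[[1,0,0,0,2]]'>/dev/null;m
python3 -m creep '[[1,0,0,0,2]]'>/dev/null;m
python3 -m creep '[[1,0,0,0,2]]'>/dev/null;m
python3 -m creep '[[1,0,0,0,2]]'>/dev/null;m
python3 look.py pics/w5.png
python3 - <<'E'
from rig import bot
s=bot.read_state();print(s["force"],s["torque"],s["joint_torque"])
E
```

```text
17.85 62.07 0.3096 -0.8360 -1.921 0.182 11.4 0.17 0.79
17.95 64.06 0.3321 -0.8307 -1.886 0.184 11.2 0.14 0.77
18.05 66.07 0.3173 -0.8254 -1.851 0.184 12.3 0.23 0.88
18.15 68.07 0.3298 -0.8203 -1.816 0.184 11.6 0.19 0.89
18.25 70.06 0.3074 -0.8150 -1.781 0.182 12.8 0.15 0.89
18.35 72.07 0.3811 -0.8097 -1.746 0.183 12.1 0.26 0.95
18.45 74.06 0.3275 -0.8045 -1.711 0.180 12.6 0.31 0.97
18.55 76.07 0.3307 -0.7991 -1.676 0.180 12.1 0.34 0.98
18.65 78.06 0.3582 -0.7939 -1.641 0.179 12.6 0.35 0.95
18.75 80.06 0.3613 -0.7890 -1.607 0.178 12.2 0.29 0.98
18.85 82.06 0.3859 -0.7840 -1.572 0.184 12.1 0.37 0.99
18.95 84.06 0.3755 -0.7783 -1.537 0.183 11.9 0.46 1.02
19.05 86.06 0.4410 -0.7738 -1.502 0.180 12.5 0.39 1.02
19.15 88.06 0.4229 -0.7685 -1.467 0.182 12.7 0.50 1.03
j [ 4.720e-01  5.150e-01  1.720e+00  1.000e-03  9.060e-01 -1.467e+00] tcp [439.5 291.4 110.7] yawx -158.9429083083666
red 2941
[432.48383749 290.20323037 132.40907373] (array([434.5, 290.7]), array([46.6, 16.6]), 23.3)
[-6.30199103  3.2140256  12.68735118] [0.45453653 1.04668975 0.27124333] [ -3.36241722 -71.66697264 -25.9438473   -1.1787571   -1.42588623
  -0.60670506]
```

Run:
```python
import numpy as np
from scipy.optimize import curve_fit
d=np.loadtxt("log.txt");d=d[(d[:,1]>3)&(d[:,0]!=15.35)]
t,a=d[:,1],d[:,2]
f=lambda t,b,k,t0:b+k*np.maximum(0,t-t0)
p,c=curve_fit(f,t,a,p0=[.24,.0021,40]);print(p,np.sqrt(np.diag(c)))
g=lambda t,b,t0:f(t,b,.0020944,t0)
p,c=curve_fit(g,t,a,p0=[.24,40]);print(p,np.sqrt(np.diag(c)))
m=np.abs(d[:,3])<.95;p,c=curve_fit(f,t[m],d[m,3],p0=[-.912,.0026,33]);print(p,np.sqrt(np.diag(c)))
```

```text
[2.39246154e-01 4.16330481e-03 4.70067600e+01] [6.99952196e-03 5.19366871e-04 3.65818295e+00]
[ 0.24156207 28.06999837] [0.01171075 6.49145612]
[-9.12700000e-01  2.61128158e-03  3.26857860e+01] [4.45812005e-04 1.82798888e-05 3.07977201e-01]
```

j6's feedback torque is constant to about 0.0005 N m up to a sharp break at 32.7°. Its rise per degree after that is near the spring's, and the wrist torque agrees within its noise. Touch is therefore at about 32.7°, and a quarter turn more ends at about 122.5°. I am at 88°, so 34° to go.

```bash
m(){ python3 log.py; }
python3 -m creep '[[1,0,0,0,2],[1,0,0,0,2],[1,0,0,0,2]]'>/dev/null;m
python3 -m creep '[[1,0,0,0,2],[1,0,0,0,2],[1,0,0,0,2]]'>/dev/null;m
python3 -m creep '[[1,0,0,0,2],[1,0,0,0,2],[1,0,0,0,2]]'>/dev/null;m
python3 -m creep '[[1,0,0,0,2],[1,0,0,0,2],[1,0,0,0,2]]'>/dev/null;m
python3 -m creep '[[1,0,0,0,2],[1,0,0,0,2],[1,0,0,0,2]]'>/dev/null;m
python3 -m creep '[[1,0,0,0,2],[1,0,0,0,2],[1,0,0,0,0]]'>/dev/null;m
python3 look.py pics/w6.png
```

```text
19.50 94.06 0.3868 -0.7572 -1.362 0.183 13.4 0.58 1.13
19.80 100.06 0.4129 -0.7384 -1.258 0.180 12.9 0.59 1.11
20.10 106.07 0.4228 -0.7239 -1.153 0.179 13.8 0.68 1.15
20.40 112.06 0.4237 -0.7080 -1.048 0.181 14.4 0.83 1.20
20.70 118.06 0.4497 -0.6932 -0.943 0.186 14.6 0.87 1.21
21.00 122.06 0.2924 1.2560 -0.874 0.183 14.3 0.84 1.15
j [ 4.72e-01  5.15e-01  1.72e+00  1.00e-03  9.06e-01 -8.74e-01] tcp [439.5 291.7 110.8] yawx 167.0578033973207
red 2945
[432.27233745 294.12323239 132.49554897] (array([433.8, 293.5]), array([16.6, 47.9]), 77.1)
```

The final torque of 0.45 N m matches 0.24 + 0.12·π/2 = 0.43, and the bar followed to about 122–123°. I release and retreat.

```bash
python3 -m creep '[[0.3,0,0,0,0],[0.3,0,0,0,0],[0,0,0,0,0],[0,0,0,0,0],[0,0,0,-10,0],[0,0,0,-25,0],[0,0,0,-40,0],[0,0,0,-40,0],[0,0,0,-30,0],[0,0,0,0,0]]'; python3 look.py pics/w7.png
python3 - <<'E'
from h import *
from rig import imaging
c=imaging.capture("top");T=c["pose"];W=cloud(c,T);H=hsv(c);z=W[...,2]
y=(H[...,0]>18)&(H[...,0]<32)&(H[...,1]>150)&(z<60)&(np.hypot(W[...,0]-395,W[...,1]-230)<160)
print("screw",rect(ray(c,T,np.argwhere(y)[:,::-1],14)))
E
```

```text
time_s: 22.05
eef_pos: [441.6, 291.9, 260.0]
orientation: [0.003, 0.112, 0.994, 0.002]
force: [0.3, 0.1, -0.4]
width: 0.497
gripper_force: 0.0
j [ 0.471  0.326  1.545 -0.     1.262 -0.875] tcp [441.6 291.9 260. ] yawx 167.11976373713546
red 671
[436.18696982 292.80069157 132.99197378] (array([436.6, 292.4]), array([16.1, 43.5]), 77.6)
screw (array([0., 0.]), array([0., 0.]), 0.0)
```

View pics/w7.png

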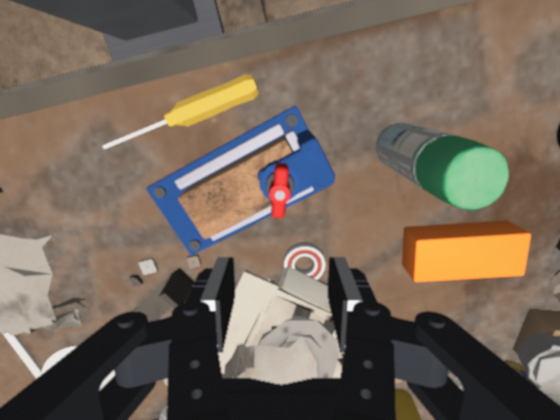

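The wrist view shows the block home in the channel at (235,195) and the knob turned by about 121–123°, which is about 90° past the touch. The can, screwdriver and orange block still stand, and the gripper is clear. Handing in.

```bash
python3 -c "
from rig import workorder;print(workorder.close_job())"
```

```text
the job is handed in; nothing more can be done
None
```

I slid the block home against the stop, turned the knob about 90° past the foot's touch (felt at about 33° of turn), let go, and handed the job in at about 22 s; the hand-in returned no verdict.

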